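# Hold the check plug locked in the reader's sprung port

## Task

Pull open the drawer of the little bench cabinet and take out the check plug. Put its cross bar through the slot of the port on top of the bench reader, push it down against the spring and, keeping it down, turn it clockwise (seen from above) about a quarter turn until it stops. The port springs back when let go, so finish still gripping the plug, holding it upright and turned to the stop, and leave the other things on the bench where they are.

Things in the scene. Friction and masses are not known exactly. Their poses are not given: they have to be found in the camera images.
- cabinet: grey fixed bench cabinet, 150 mm deep, 170 wide, 90 high, with one white-fronted drawer (front 8 mm thick, closing flush over the whole front). Origin: centre of its underside; x points into it, away from the drawer front, z up
- drawer_handle (a point): middle of the drawer's level steel bar handle: 10 mm thick, 90 mm long along this frame's y, its axis 64 mm above the worktop and 40 mm in front of the drawer front (35 mm gap behind the bar). Axes as the cabinet's: the drawer opens towards -x. The plug's pocket is 93 mm along +x from here
- drawer (a joint): how far the drawer is pulled out: 0 shut, 0.10 m fully open; about 1.5 N of friction, stays where it is left. It needs 0.07 m or more to reach the plug from above. Inside it is 143 mm wide; its sides reach 44 mm above the worktop
- pocket (a point): centre of the mouth of the plug's pocket in the drawer (moves with it, axes as the cabinet's), 34.5 mm above the worktop: a hole 43 mm along x, 25 mm along y, in a black block 62 x 56 mm. The plug's flange rests on it, its foot 12.5 mm above the worktop, its x along the drawer's slide within about 0.2 rad
- plug: check plug, about 80 g, upright in the drawer's pocket, 61 mm high. Origin: centre of its foot, z up its axis. Steel barrel 22 mm thick up to 22 mm; cross bar at the foot 40 mm along x, 7 wide, 10 high; black flange 44 mm across at 22 to 25 mm; black grip 46 mm along x, 16 mm thick across y, at 25 to 61 mm: grip it across y, above the flange. Both ends of x are alike
- reader: white fixed bench reader, 150 mm along x, 130 along y, 58 high, dark display on its -x front, a square 64 mm aluminium port plate raised 6 mm in the middle of its top; the small round grey cap near a corner is only a blank. Origin: centre of its underside
- port (a point): centre of the keyhole in the port plate's top face, 64 mm above the worktop; z up, x along the cross slot (44 x 11 mm) across a 25 mm round hole; plate 6 mm thick. The plug's x goes along this x, either way round. Its foot meets the sprung plunger 12 mm below this point, where the bar cannot turn yet; 19 to 21 mm below, the bar is free under the plate and turns clockwise
- plunger (a joint): how far the sprung plunger under the keyhole is pushed down: 0 up, 0.009 m at its bottom stop. Spring 4.5 N at 0, 9 N at the bottom. The bar clears the plate from 0.004 m; once it is turned, the plate keeps it from rising above that
- rotor (a joint): turn of the seat on the plunger that takes the cross bar between its dogs, clockwise seen from above: 0 at rest (in line with the slot), 1.4 rad at the stop. A return spring turns it back: 0.03 N m at 0, 0.10 N m at the stop. The bar has up to 0.1 rad of play in the dogs
- bottle_diluent: white plastic bottle, blue cap, 52 mm across, 107 mm tall; a bystander to be left alone. Origin: centre of its underside
- dropper_bottle: small white bottle, 36 mm across, 74 mm tall; a bystander to be left alone. Origin: centre of its underside
- bench_timer: flat white bench timer, 79 x 79 x 19 mm; a bystander to be left alone. Origin: centre of its underside
- tape_roll: roll of tape lying flat, 100 mm across, 25 mm high; a bystander to be left alone. Origin: centre of its underside
- vial_1: small brown vial, 15 mm across, 38 mm tall; a bystander to be left alone. Origin: centre of its underside
- note_pad_yellow: pad of sticky notes, 67 x 67 x 9 mm; a bystander to be left alone. Origin: centre of its underside
- tube_lying: sample tube lying down, 82 mm long, 14 mm thick; a bystander to be left alone. Origin: centre of its underside

How it is judged:
On the way, in this order (a step that is already met when the one before it is completed fails the run):
1. the drawer is pulled open by at least 50 mm (value of joint drawer above 0.05 m), for 0.1 s.
2. the plug is lifted clear of the drawer in the fingers (height (world z) of plug above 0.05 m and contact force between the fingers and plug above 1 N), for 0.1 s.
3. the plug stands in the port's slot and is pushed down against the spring, not yet turned (horizontal distance between plug and port below 0.004 m and angle between plug's own z axis and vertical below 0.12 rad and value of joint plunger above 0.0035 m and value of joint rotor below 0.5 rad), for 0.1 s.
At the end, for the whole second after the job is handed in: The plug is in the port: axis within 4 mm of the port's, upright within 0.12 rad, foot at least 13 mm below the plate's top face, plunger down by at least 2.5 mm, rotor turned at least 1.15 rad of 1.4, plug at rest, the fingers still gripping it with more than 2 N (horizontal distance between plug and port below 0.004 m and angle between plug's own z axis and vertical below 0.12 rad and value of joint rotor above 1.15 rad and value of joint plunger above 0.0025 m and z of plug in the frame of port below -0.013 m and contact force between the fingers and plug above 2 N and linear speed of plug below 0.02 m/s); the arm keeps its last pose, push and grip.
It fails at once if a bystander is moved by more than 30 mm (distance of any of bottle_diluent, dropper_bottle, bench_timer, tape_roll, vial_1, note_pad_yellow, tube_lying from where it was at the start of the episode above 0.03 m).
It also fails if it takes over 54 s, if anything falls off the work surface, if the arm or the gripper's body presses on something with over 40 N, if the wrist force passes 120 N, or if a joint passes its speed limit or range.

## Robot

A 7-joint arm with a two-finger parallel gripper is mounted at the origin on a cart in front of the work surface, level with it; the furniture and walls round the work are solid. World frame = base frame: x ahead of the robot, y to its left, z up, the work surface at z = 0. Lengths are in m, angles in rad, forces in N, time in s.
With the tool pointing down it reaches from about 0.375 to 0.925 m from the base axis. Payload 3.1 kg.
Tool frame: the origin (TCP) lies at the centre of the arm's flange, where the gripper is bolted on; the fingertips stand 173 mm ahead of it and the grasp point (between the pads) lies 155 mm ahead of it (bot.nose_length is the distance from the TCP to the fingertips, in m); y points along the fingers, z is the direction in which the jaws open and shut, and the axes are right-handed (so a half turn about y gives the same grasp; the last joint's range is limited). The gripper opens to 85 mm and grips with 20 to 120 N. Pads are 22 mm wide; open, the fingers measure 114 mm over their backs; the gripper's body (76 mm by 85 mm) begins 54 mm behind the grasp point. The pads swing forward as they close: fully open they stand 13 mm farther back than shut.
Start: joints at [-1.294, 0.383, 0.044, 1.598, -0.018, 1.161, -0.05], TCP at [0.238, 0.605, 0.405] pointing down, gripper open.
Joint ranges: [-2.61, 2.61], [-0.41, 2.15], [-1.48, 1.57], [0, 2.5], [-1.57, 4.71], [0.05, 1.97], [-2.85, 2.85]. Speed limits (rad/s): [2.79, 2.79, 3.14, 3.14, 3.14, 3.14, 3.14].

## Interface

Orientations are given as a unit quaternion [w, x, y, z].
In Python, from plant import read_state, viewer, close_job, bot gives the robot as it stands.
- The arm moves only by the tool play_rows, never from a script. Its argument "steps" is a list of rows, each an object with "claw": the opening in per cent of the stroke, from 0 (shut) to 100 (fully open); "travel": the shift along the tool's x, y, z in units of 30 mm (1.0 is 30 mm), a list of three; "rotation": the turn, a rotation vector about the tool's x, y, z in units of 6 degrees (1.0 is 6 degrees), a list of three. A call has 1 to 8 rows; each row is the pose to reach, as a shift and turn from the pose commanded when the call began, along the tool's axes at that moment; what a row does not reach only later rows make up. A row lasts 1/12 s, in which the tool goes at most 41.7 mm and 7.16 degrees, less where a joint would pass 70% of its speed; a pose out of reach is approached as far as the arm can. A call with a gripper value outside its range is refused whole. The fingers move at their own pace and stop on an object; "force" is the grip in N (left out, the last holds). Time passes only in rows, so rows that repeat a pose let the fingers close. It gives the time, the measured TCP pose, the force and the opening at its end, in the units of the state.
- read_state(): the state, without advancing time (a new reading comes with each control period).
- viewer.grab_frame(name): name is "scene" or "top" or "wrist"; returns the picture (420x560x3 uint8, blue, green, red); there is no depth.
- viewer.camera_info(name): a dict with "intrinsics" (3x3 intrinsics, pixels), "eye" and "rotation" of the camera in the world. Camera axes: x right, y down, z forward; pixel columns grow to the right and rows downward; lengths in m; the calibration is good to about 2 mm. A picture is of the moment at which its call begins: read the wrist's pose just before it. camera_info takes no time and is no camera call; for the wrist camera it gives the pose at the moment of the call.
- close_job(): hands the job in, once; it reports no verdict.
The state is a dict: "time_s": time; "q": joint angles; "qvel": joint speeds; "effort": joint torques, N m; "tool_pos": TCP position; "orientation": TCP orientation; "wrist_force": force on the tool from outside, world axes, zero at the start; "ft_torque": the same for the moment, N m; "opening": finger opening in m.
Only numpy, scipy, OpenCV 4.12 (cv2) and the standard library are available. Lean on these libraries where they do the work, as an engineer would, in place of code of your own. Each camera call takes 0.05 s, during which the arm holds its last target.

## Working session

There is one attempt and no reset: what is moved stays moved. The work goes in short steps, Python scripts to look and compute and a tool call to move; the robot and the scene stay as the last step left them, time stands still between calls to the robot, and variables do not carry over. Pictures are saved under pics/ and viewed, and the job is handed in when it is done.

Besides the shell and the picture viewer there is one more tool, called by a JSON object that holds its "op" and its "data". play_rows: Moves the arm, as the interface text tells. Its arguments: {"type":"object","properties":{"steps":{"type":"array"},"force":{"type":"number"}},"required":["steps"]}

```bash
ls; mkdir -p pics
python3 - <<'E'
from plant import read_state, viewer, bot
import cv2
s=read_state();print(s)
for n in("scene","top","wrist"):
    i=viewer.camera_info(n);print(n,i)
    cv2.imwrite(f"pics/{n}0.png",viewer.grab_frame(n))
print([a for a in dir(bot) if a[0]!='_'])
E
```

```text
pics
{'time_s': 0.0, 'q': array([-1.29379894,  0.38382251,  0.04381485,  1.59956962, -0.01787909,
        1.1612053 , -0.04990165]), 'qvel': array([-2.06213078e-03, -2.81744263e-04, -5.67310295e-04, -1.44977809e-03,
        7.45082101e-05,  3.23857228e-04, -2.81210560e-04]), 'effort': array([ 1.10048577e-04, -4.33453488e+01,  1.02480669e+00, -2.49515676e+01,
        1.06419672e-02,  1.14776674e-02, -3.93658567e-06]), 'tool_pos': array([0.2377512 , 0.60443342, 0.40329637]), 'orientation': array([-0.69381713,  0.6956492 , -0.13181942,  0.13158124]), 'wrist_force': array([0.60128513, 0.41720759, 0.86210547]), 'ft_torque': array([-0.00473521,  0.04952415,  0.05018742]), 'opening': 0.08575685246697483}
scene {'intrinsics': array([[515.68581045,   0.        , 287.26216251],
       [  0.        , 515.68581045, 209.50374801],
       [  0.        ,   0.        ,   1.        ]]), 'eye': array([-0.44833231,  0.77012872,  0.72484414]), 'rotation': array([ 0.22206282, -0.35223624,  0.77742418, -0.47141211])}
top {'intrinsics': array([[396.72677339,   0.        , 281.71444903],
       [  0.        , 396.72677339, 217.77987068],
       [  0.        ,   0.        ,   1.        ]]), 'eye': array([ 0.22280641, -0.03415257,  1.31213295]), 'rotation': array([ 0.07489474, -0.69312901,  0.71278382, -0.07682563])}
wrist {'intrinsics': array([[324.69054756,   0.        , 277.6160363 ],
       [  0.        , 324.69054756, 202.57761038],
       [  0.        ,   0.        ,   1.        ]]), 'eye': array([0.17623001, 0.62786119, 0.37319274]), 'rotation': array([0.1093174 , 0.81896619, 0.55852883, 0.07341404])}
['MotionError', 'nose_length']
```

View pics/scene0.png

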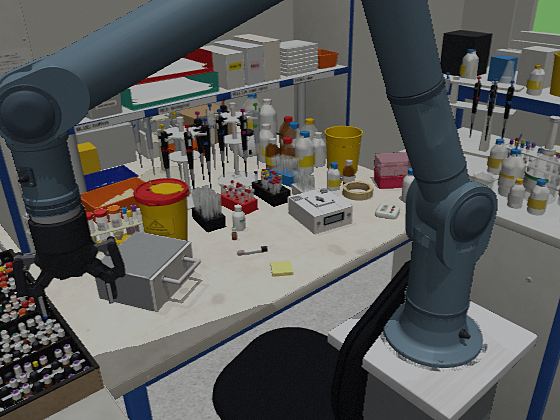

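View pics/top0.png

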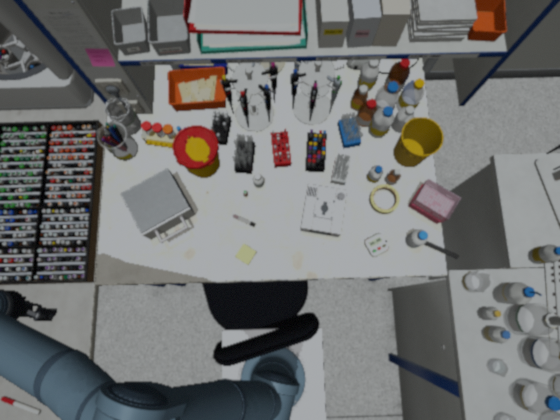

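View pics/wrist0.png

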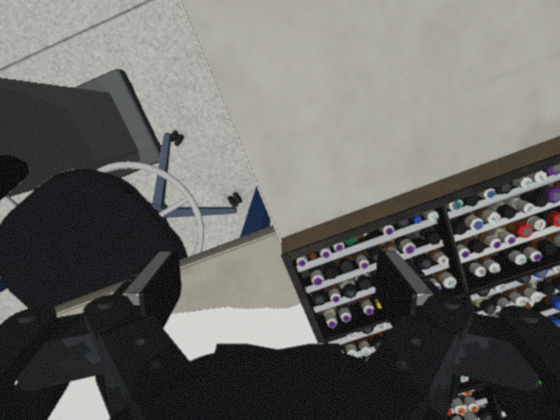

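The top view shows the cabinet at about (158,205) with its handle at about (178,228). The reader is at about (325,208), with the timer, notepad and tube nearby. I'll zoom in next.

```bash
cat > h.py <<'E'
import numpy as np, cv2
from scipy.spatial.transform import Rotation as R
from plant import read_state, viewer, bot
def q2R(q): return R.from_quat([q[1],q[2],q[3],q[0]])
def ray(n,uv,info=None):
    i=info or viewer.camera_info(n); K=i['intrinsics']
    d=np.linalg.inv(K)@[uv[0],uv[1],1]; return i['eye'],q2R(i['rotation']).apply(d)
def onplane(n,uv,z,info=None):
    e,d=ray(n,uv,info); return e+d*(z-e[2])/d[2]
def proj(n,P,info=None):
    i=info or viewer.camera_info(n); p=q2R(i['rotation']).inv().apply(np.atleast_2d(P)-i['eye'])
    p=p@i['intrinsics'].T; return p[:,:2]/p[:,2:]
def tri(obs):
    A=np.zeros((3,3));b=np.zeros(3)
    for e,d in obs:
        d=d/np.linalg.norm(d);M=np.eye(3)-np.outer(d,d);A+=M;b+=M@e
    return np.linalg.solve(A,b)
E
python3 - <<'E'
from h import *
for n,uv in (("top",(178,228)),("scene",(180,275)),("top",(325,208)),("scene",(322,203))): print(n,onplane(n,uv,0.064))
s=read_state(); print(q2R(s['orientation']).as_matrix().round(3)); i=viewer.camera_info('wrist')
T=q2R(s['orientation'])
print('cam in tool',T.inv().apply(i['eye']-s['tool_pos']),(T.inv()*q2R(i['rotation'])).as_matrix().round(3))
im=cv2.imread('pics/top0.png')
a=cv2.resize(im[160:250,110:210],None,fx=6,fy=6,interpolation=2);cv2.imwrite('pics/a.png',a)
a=cv2.resize(im[170:250,290:390],None,fx=6,fy=6,interpolation=2);cv2.imwrite('pics/b.png',a)
E
```

```text
top [0.47107277 0.29151328 0.064     ]
scene [0.44921126 0.32730715 0.064     ]
top [ 0.52374018 -0.18241953  0.064     ]
scene [ 0.49521462 -0.16420829  0.064     ]
[[ 0.931 -0.001  0.366]
 [-0.366 -0.002  0.931]
 [ 0.    -1.    -0.002]]
cam in tool [-0.06583069  0.03019008 -0.00068527] [[-0.001  0.965  0.261]
 [-0.001 -0.261  0.965]
 [ 1.     0.001  0.001]]
```

View pics/a.png

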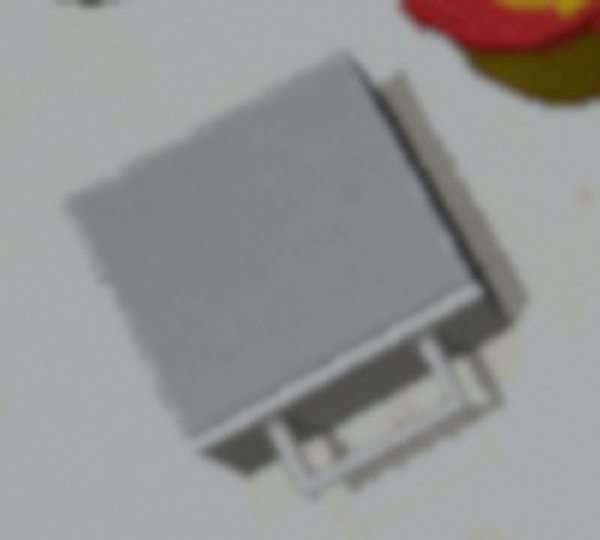

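View pics/b.png

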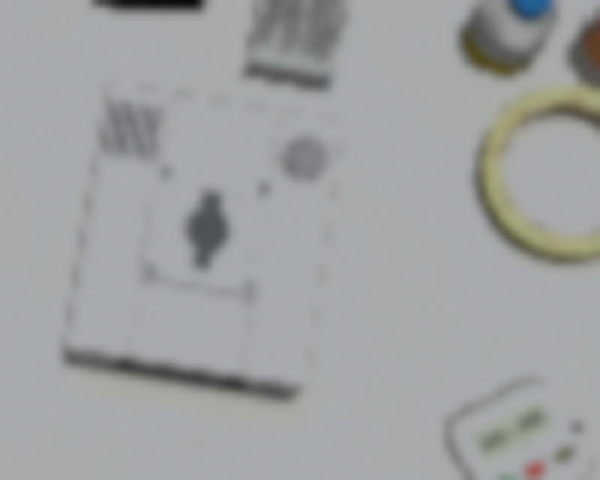

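Run:
```python
from h import *
o=lambda u,v,ox,oy:(ox+u/6,oy+v/6)
f=lambda u,v,z,ox=110,oy=160: onplane('top',o(u+.0,v,ox,oy),z)
h1,h2=f(315,488,.066),f(465,400,.066); print('handle',h1,h2,(h1+h2)/2,np.linalg.norm(h1-h2))
c=[f(u,v,.09) for u,v in((192,447),(487,290),(345,52),(68,200))]
print('cab corners',c)
def az(d): return np.arctan2(d[1],d[0])
print('az cab y from handle',az(h1-h2),'front',az(c[0]-c[1]),'side x',az(c[2]-c[1]),az(c[3]-c[0]))
fm=(c[0]+c[1])/2
k=f(207,229,.064,290,170);a=f(212,193,.064,290,170);b=f(202,268,.064,290,170)
print('port',k,az(a-b),np.linalg.norm(a-b))
r=[f(u,v,.058,290,170) for u,v in((65,352),(298,395),(337,115),(108,90))]
print('reader',np.mean(r,0),az(r[2]-r[1]),az(r[3]-r[0]),az(r[0]-r[1]))
```

```text
handle [0.42892389 0.33897641 0.066     ] [0.47417183 0.2607257  0.066     ] [0.45154786 0.29985106 0.066     ] 0.0903910883212577
cab corners [array([0.44835149, 0.39660638, 0.09      ]), array([0.52825944, 0.24477262, 0.09      ]), array([0.66281254, 0.32419607, 0.09      ]), array([0.58388997, 0.46894521, 0.09      ])]
az cab y from handle 2.0950645538770756 front 2.055250712539614 side x 0.5332387217734124 0.49025391975590754
port [ 0.52323082 -0.18077316  0.064     ] -0.1793589489044359 0.04210998739704926
reader [ 0.52069525 -0.17860376  0.058     ] -0.19494916961228895 -0.19785981357813032 1.3568528366398753
```

```bash
cat >> h.py <<'E'
def plan(g,zaz,off=0.155):
    """g: grasp point target world; zaz: azimuth of tool z; prints units"""
    s=read_state(); T=q2R(s['orientation']); tz=np.array([np.cos(zaz),np.sin(zaz),0]);ty=np.array([0,0,-1.]);tx=np.cross(ty,tz)
    G=R.from_matrix(np.c_[tx,ty,tz]); p=np.array(g)-off*ty
    d=T.inv().apply(p-s['tool_pos']); r=(T.inv()*G).as_rotvec()
    print('t',round(s['time_s'],2),'grasp now',(s['tool_pos']+T.apply([0,off,0])).round(4),'zaz',round(float(np.arctan2(*T.as_matrix()[[1,0],2])),4),'F',s['wrist_force'].round(1),'open',round(s['opening'],4),'q',s['q'].round(2))
    print('travel',(d/0.03).round(3),'rot',(np.degrees(r)/6).round(3))
E
python3 -c "
from h import *
plan([.453,.300,.19],.508)"
```

```text
t 0.15 grasp now [0.2377 0.6042 0.2486] zaz 1.1961 F [-0.1 -0.5  0.3] open 0.0854 q [-1.29  0.38  0.04  1.6  -0.02  1.16 -0.05]
travel [10.391  1.968 -6.817] rot [0.019 6.571 0.008]
```

{"op": "play_rows", "data": {"steps": [{"claw": 100,"travel": [1.3,0.2,-0.8],"rotation": [0,0.8,0]},{"claw": 100,"travel": [2.6,0.4,-1.6],"rotation": [0,1.6,0]},{"claw": 100,"travel": [3.8,0.6,-2.4],"rotation": [0,2.4,0]},{"claw": 80,"travel": [5.0,0.8,-3.2],"rotation": [0,3.2,0]},{"claw": 60,"travel": [6.2,1.0,-4.0],"rotation": [0,4.0,0]},{"claw": 60,"travel": [7.4,1.4,-4.8],"rotation": [0,4.8,0]},{"claw": 50,"travel": [8.6,1.7,-5.6],"rotation": [0,5.6,0]},{"claw": 50,"travel": [9.6,1.9,-6.3],"rotation": [0,6.2,0]}]}}

```text
time_s: 0.82
tool_pos: [0.4284, 0.3348, 0.3499]
orientation: [-0.616, 0.616, -0.348, 0.347]
wrist_force: [-0.4, 0.6, -0.2]
opening: 0.0429
```

{"op": "play_rows", "data": {"steps": [{"claw": 50,"travel": [0.8,0,-0.5],"rotation": [0,0.37,0]},{"claw": 50,"travel": [0.8,0,-0.5],"rotation": [0,0.37,0]},{"claw": 50,"travel": [0.8,0,-0.5],"rotation": [0,0.37,0]}]}}

```text
time_s: 1.07
tool_pos: [0.4282, 0.3059, 0.3501]
orientation: [-0.608, 0.609, -0.36, 0.36]
wrist_force: [-0.7, -0.4, 0.7]
opening: 0.043
```

```bash
python3 -c "
from h import *
plan([.453,.300,.064],.508)
i=viewer.camera_info('wrist');print(i)
cv2.imwrite('pics/w1.png',viewer.grab_frame('wrist'))
print(proj('wrist',[[.453,.3,.064],[.429,.339,.064],[.474,.261,.064]],i))"
```

```text
t 1.07 grasp now [0.428  0.3058 0.1951] zaz 0.5033 F [-0.7 -0.4  0.7] open 0.043 q [-0.97  0.21  0.3   1.96 -0.08  0.98 -0.13]
travel [0.571 4.369 0.636] rot [ 0.014 -0.045  0.003]
{'intrinsics': array([[324.69054756,   0.        , 277.6160363 ],
       [  0.        , 324.69054756, 202.57761038],
       [  0.        ,   0.        ,   1.        ]]), 'eye': array([0.395986  , 0.3627914 , 0.31987678]), 'rotation': array([0.12724802, 0.96001881, 0.24718227, 0.03275294])}
[[301.32130947 218.30725501]
 [299.66216619 163.16221651]
 [299.82802728 267.23380609]]
```

View pics/w1.png

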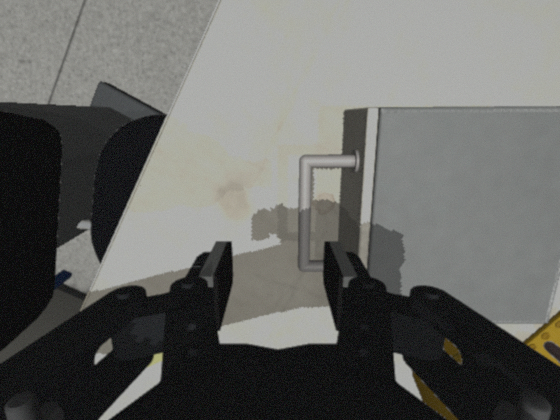

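The wrist view shows the handle bar as a vertical line near column 306, rows about 157 to 270. The jaws straddle it slightly to the left.

Run:
```python
from h import *
g=cv2.cvtColor(cv2.imread('pics/w1.png'),cv2.COLOR_BGR2GRAY).astype(int)
for y in (175,195,215,225,240,255): print(y,g[y,292:325])
a=onplane('wrist',(306.5,165),.066);b=onplane('wrist',(306,262),.066)
print(a,b,np.arctan2(*(a-b)[[1,0]])-np.pi/2)
e1=onplane('wrist',(374,110),.09);e2=onplane('wrist',(363,290),.09);print(np.arctan2(*(e1-e2)[[1,0]])-np.pi/2,e1)
m=onplane('wrist',(306.3,213),.066);print(m);plan([m[0],m[1],.064],.508)
```

```text
175 [171 172 171 172 172 173 165 121 116 134 150 161 168 170 165 156 152 139
 119 105 124 158 171 171 175 172 170 173 173 171 171 171 169]
195 [170 172 174 171 174 169 147 118 121 136 150 163 168 173 165 157 145 131
 117 116 129 157 168 171 171 166 160 157 157 160 161 162 162]
215 [122 123 123 121 124 115  92  77  83  94  98 106 109 109 104 103  99  91
  98 118 125 118 124 115 111 110 108 111 108 106 103 106 104]
225 [123 126 126 125 123 116  91  79  83  92  98 107 110 108 102 104  96  91
 105 119 126 122 122 119 112 110 111 107 111 110 110 111 111]
240 [112 107 109 109 110 106  83  70  87  93  99 109 110 105 103  98  93  90
 110 110 110 115 113 109 108 106 105 108 102 112 109 110 104]
255 [120 121 121 121 112 105  80  77  87  97 103 109 108 102 100 104  91  93
 112 118 114 115 111 106 102 105 105 102 103 101  99  74  39]
[0.43356456 0.34320512 0.066     ] [0.47528715 0.27131597 0.066     ] 0.5258636168097186
0.5214170454385672 [0.45110015 0.40017605 0.09      ]
[0.45339998 0.30910545 0.066     ]
t 1.12 grasp now [0.4274 0.3083 0.1955] zaz 0.5072 F [-0.5  1.2 -0.6] open 0.0424 q [-0.97  0.21  0.3   1.96 -0.08  0.98 -0.13]
travel [0.398 4.383 0.771] rot [ 0.001 -0.008 -0.007]
```

{"op": "play_rows", "data": {"steps": [{"claw": 50,"travel": [0.4,0.6,0.74],"rotation": [0,-0.12,0]},{"claw": 50,"travel": [0.4,1.8,0.74],"rotation": [0,-0.12,0]},{"claw": 50,"travel": [0.4,3.0,0.74],"rotation": [0,-0.12,0]},{"claw": 50,"travel": [0.4,3.9,0.74],"rotation": [0,-0.12,0]},{"claw": 50,"travel": [0.4,4.3,0.74],"rotation": [0,-0.12,0]},{"claw": 50,"travel": [0.4,4.3,0.74],"rotation": [0,-0.12,0]}], "force": 30}}

```text
time_s: 1.62
tool_pos: [0.4508, 0.3105, 0.2198]
orientation: [-0.611, 0.614, -0.354, 0.352]
wrist_force: [-0.6, -0.5, 0.3]
opening: 0.0425
```

```bash
python3 -c "
from h import *
plan([.4534,.3085,.064],.52)
cv2.imwrite('pics/w2.png',viewer.grab_frame('wrist'))"
```

```text
t 1.62 grasp now [0.45   0.3101 0.0648] zaz 0.5246 F [-0.6 -0.5  0.3] open 0.0425 q [-0.91  0.45  0.27  1.98 -0.17  0.74 -0.01]
travel [0.1   0.027 0.041] rot [ 0.054  0.044 -0.007]
```

View pics/w2.png

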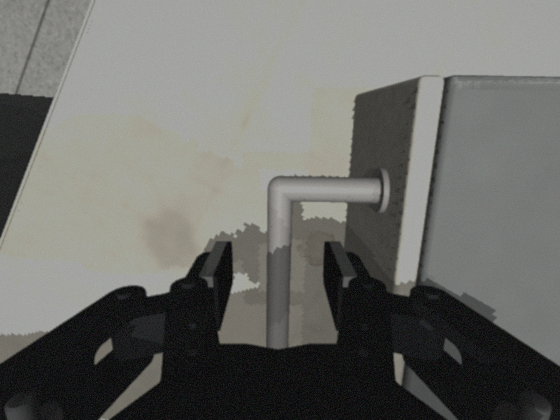

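The bar is centred between the jaws at column 280. I'll close on it.

{"op": "play_rows", "data": {"steps": [{"claw": 0,"travel": [0,0,0],"rotation": [0,0,0]},{"claw": 0,"travel": [0,0,0],"rotation": [0,0,0]},{"claw": 0,"travel": [0,0,0],"rotation": [0,0,0]},{"claw": 0,"travel": [0,0,0],"rotation": [0,0,0]},{"claw": 0,"travel": [0,0,0],"rotation": [0,0,0]}], "force": 30}}

```text
time_s: 2.08
tool_pos: [0.4515, 0.3091, 0.2222]
orientation: [-0.611, 0.613, -0.355, 0.353]
wrist_force: [-4.7, -1.4, 6.3]
opening: 0.0087
```

{"op": "play_rows", "data": {"steps": [{"claw": 0,"travel": [0,0,-0.3],"rotation": [0,0,0]},{"claw": 0,"travel": [0,0,-0.8],"rotation": [0,0,0]},{"claw": 0,"travel": [0,0,-1.4],"rotation": [0,0,0]},{"claw": 0,"travel": [0,0,-2.0],"rotation": [0,0,0]},{"claw": 0,"travel": [0,0,-2.5],"rotation": [0,0,0]},{"claw": 0,"travel": [0,0,-2.9],"rotation": [0,0,0]},{"claw": 0,"travel": [0,0,-3.1],"rotation": [0,0,0]},{"claw": 0,"travel": [0,0,-3.1],"rotation": [0,0,0]}]}}

```text
time_s: 2.75
tool_pos: [0.3704, 0.2636, 0.2222]
orientation: [0.613, -0.611, 0.355, -0.353]
wrist_force: [-4.1, 4.0, 1.3]
opening: 0.0087
```

```bash
python3 -c "
from h import *
plan([.4534,.3085,.064],.52)
cv2.imwrite('pics/w3.png',viewer.grab_frame('wrist'))"
```

```text
t 2.75 grasp now [0.3702 0.2641 0.0672] zaz 0.5219 F [-4.1  4.   1.3] open 0.0087 q [-0.96  0.3   0.28  2.2  -0.14  0.66 -0.06]
travel [0.083 0.108 3.145] rot [-0.005  0.019 -0.028]
```

View pics/w3.png

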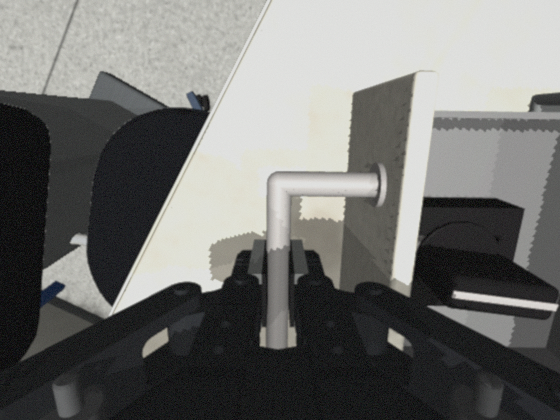

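The drawer is open about 93 mm. The plug and its block show behind the drawer front at about (480,280). I'll release, rise and rotate.

{"op": "play_rows", "data": {"steps": [{"claw": 50,"travel": [0,0,0],"rotation": [0,0,0]},{"claw": 50,"travel": [0,0,0],"rotation": [0,0,0]},{"claw": 50,"travel": [0,0,0],"rotation": [0,0,0]},{"claw": 50,"travel": [0,-0.3,0],"rotation": [0,0,0]},{"claw": 50,"travel": [0,-1.2,0],"rotation": [0,0,0]},{"claw": 50,"travel": [0,-2.4,0],"rotation": [0,0,0]},{"claw": 50,"travel": [0,-3.6,0],"rotation": [0,0,0]},{"claw": 60,"travel": [0,-4.5,0],"rotation": [0,0,0]}]}}

```text
time_s: 3.47
tool_pos: [0.373, 0.262, 0.3598]
orientation: [0.613, -0.611, 0.354, -0.355]
wrist_force: [0.9, 1.4, -0.2]
opening: 0.0512
```

{"op": "play_rows", "data": {"steps": [{"claw": 60,"travel": [0,0,0.3],"rotation": [0,-1.1,0]},{"claw": 60,"travel": [0,0,0.7],"rotation": [0,-2.2,0]},{"claw": 60,"travel": [0,0,1.1],"rotation": [0,-3.3,0]},{"claw": 60,"travel": [0,0,1.5],"rotation": [0,-4.4,0]},{"claw": 60,"travel": [0,0,1.9],"rotation": [0,-5.5,0]},{"claw": 60,"travel": [0,0,2.3],"rotation": [0,-6.6,0]},{"claw": 60,"travel": [0,0,2.7],"rotation": [0,-7.7,0]},{"claw": 60,"travel": [0,0,3.1],"rotation": [0,-8.8,0]}]}}

```text
time_s: 4.13
tool_pos: [0.4537, 0.3084, 0.3571]
orientation: [-0.706, 0.706, -0.044, 0.044]
wrist_force: [1.0, 0.1, -0.8]
opening: 0.0515
```

{"op": "play_rows", "data": {"steps": [{"claw": 60,"travel": [0,0,0],"rotation": [0,-1.1,0]},{"claw": 60,"travel": [0,0,0],"rotation": [0,-2.2,0]},{"claw": 60,"travel": [0,0,0],"rotation": [0,-3.3,0]},{"claw": 60,"travel": [0,0,0],"rotation": [0,-4.4,0]},{"claw": 60,"travel": [0,0,0],"rotation": [0,-5.5,0]},{"claw": 60,"travel": [0,0,0],"rotation": [0,-6.2,0]},{"claw": 60,"travel": [0,0,0],"rotation": [0,-6.2,0]}]}}

```text
time_s: 4.72
tool_pos: [0.4532, 0.3081, 0.3571]
orientation: [-0.683, 0.683, 0.182, -0.182]
wrist_force: [1.1, 0.6, 0.6]
opening: 0.0514
```

```bash
python3 -c "
from h import *
plan([.4515,.3095,.06],.515+np.pi/2)
i=viewer.camera_info('wrist');print(proj('wrist',[[.4515,.3095,.0735]],i));np.save('i4.npy',i)
cv2.imwrite('pics/w4.png',viewer.grab_frame('wrist'))"
```

```text
t 4.72 grasp now [0.4533 0.308  0.2021] zaz 2.0914 F [1.1 0.6 0.6] open 0.0514 q [-0.82  0.24  0.17  1.9  -0.05  1.01  1.46]
travel [-0.028  4.736  0.073] rot [0.006 0.054 0.004]
[[280.88266364 198.89245969]]
```

View pics/w4.png

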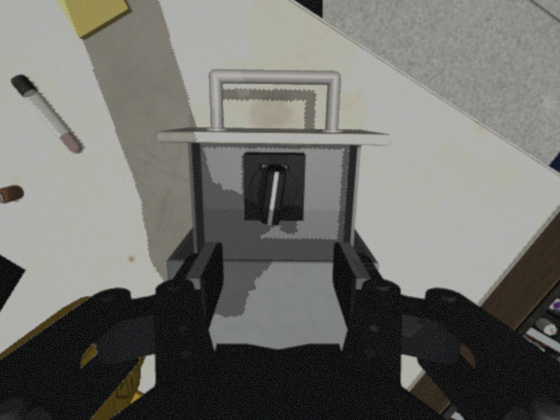

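The plug sits in the black block, with its grip top near (274,195) and slightly skewed. I'll zoom in.

```bash
python3 -c "
import cv2
im=cv2.imread('pics/w4.png')[145:230,235:315]
im=cv2.convertScaleAbs(im,alpha=2,beta=20)
cv2.imwrite('pics/c.png',cv2.resize(im,None,fx=7,fy=7,interpolation=2))"
```

```text
(no output)
```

View pics/c.png

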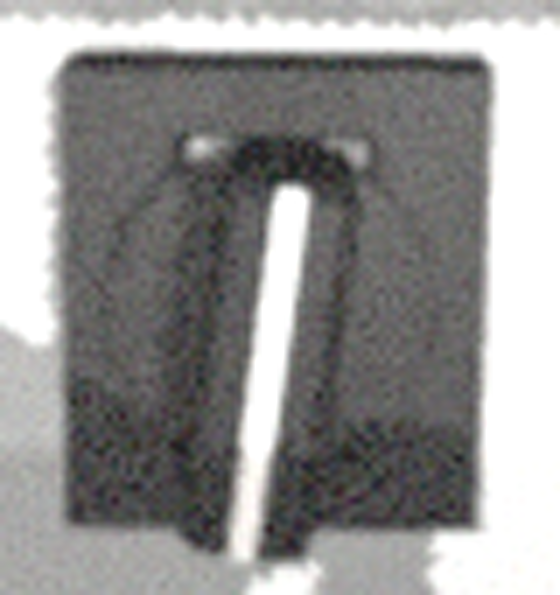

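```bash
python3 -c "
from h import *
i=np.load('i4.npy',allow_pickle=True).item()
f=lambda u,v,z:onplane('wrist',(234.5+(u+.5)/7,144.5+(v+.5)/7),z,i)
a,b=f(291,185,.0735),f(245,555,.0735)
az=np.arctan2(*(b-a)[[1,0]]);m=(a+b)/2
print(a,b,m,np.linalg.norm(a-b),az)
c=np.mean([f(u,v,.0345) for u,v in((68,58),(488,58),(70,522),(478,525))],0);print('block',c)
plan([m[0],m[1],.06],az+np.pi/2)
"
```

```text
[0.43371604 0.29491171 0.0735    ] [0.47451046 0.31204613 0.0735    ] [0.45411325 0.30347892 0.0735    ] 0.04424672798430187 0.39764391053392556
block [0.4534475  0.30366881 0.0345    ]
t 4.77 grasp now [0.4533 0.3081 0.202 ] zaz 2.0887 F [ 0.2 -0.3 -0.7] open 0.0509 q [-0.82  0.24  0.17  1.9  -0.05  1.01  1.46]
travel [-0.052  4.733 -0.148] rot [0.004 1.148 0.004]
```

{"op": "play_rows", "data": {"steps": [{"claw": 60,"travel": [-0.05,0.4,-0.15],"rotation": [0,1.15,0]},{"claw": 60,"travel": [-0.05,1.4,-0.15],"rotation": [0,1.15,0]},{"claw": 60,"travel": [-0.05,2.6,-0.15],"rotation": [0,1.15,0]},{"claw": 60,"travel": [-0.05,3.6,-0.15],"rotation": [0,1.15,0]},{"claw": 60,"travel": [-0.05,4.4,-0.15],"rotation": [0,1.15,0]},{"claw": 60,"travel": [-0.05,4.7,-0.15],"rotation": [0,1.15,0]},{"claw": 60,"travel": [-0.05,4.7,-0.15],"rotation": [0,1.15,0]}]}}

```text
time_s: 5.35
tool_pos: [0.4526, 0.3031, 0.2132]
orientation: [-0.692, 0.694, 0.138, -0.142]
wrist_force: [-0.4, -0.5, 0.4]
opening: 0.0509
```

```bash
python3 -c "
from h import *
plan([.4538,.3036,.06],.398+np.pi/2)
cv2.imwrite('pics/w5.png',viewer.grab_frame('wrist'))"
```

```text
t 5.35 grasp now [0.452  0.3025 0.0582] zaz 1.9696 F [-0.4 -0.5  0.4] open 0.0509 q [-0.81  0.45  0.17  1.99 -0.11  0.72  1.39]
travel [ 0.041 -0.059 -0.   ] rot [ 0.02   0.008 -0.052]
```

View pics/w5.png

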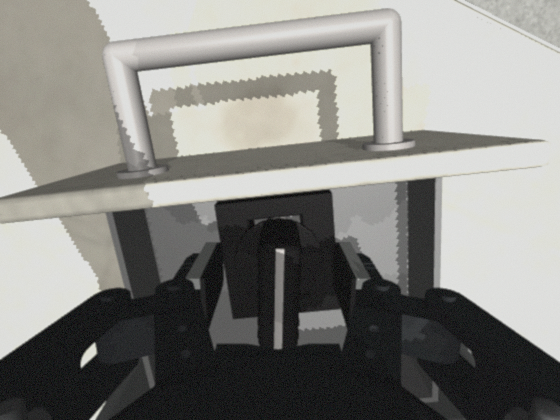

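The grip is centred and aligned between the jaws, with its stripe at column 279. I'll grip it and lift.

{"op": "play_rows", "data": {"steps": [{"claw": 0,"travel": [0,-0.06,0],"rotation": [0,0,0]},{"claw": 0,"travel": [0,-0.06,0],"rotation": [0,0,0]},{"claw": 0,"travel": [0,-0.06,0],"rotation": [0,0,0]},{"claw": 0,"travel": [0,-0.06,0],"rotation": [0,0,0]},{"claw": 0,"travel": [0,-0.06,0],"rotation": [0,0,0]}], "force": 70}}

```text
time_s: 5.82
tool_pos: [0.4549, 0.3049, 0.2197]
orientation: [0.694, -0.692, -0.142, 0.139]
wrist_force: [0.1, 0.1, 6.6]
opening: 0.0147
```

{"op": "play_rows", "data": {"steps": [{"claw": 0,"travel": [0,-0.2,0],"rotation": [0,0,0]},{"claw": 0,"travel": [0,-0.6,0],"rotation": [0,0,0]},{"claw": 0,"travel": [0,-1.2,0],"rotation": [0,0,0]},{"claw": 0,"travel": [0,-1.9,0],"rotation": [0,0,0]},{"claw": 0,"travel": [0,-2.7,0],"rotation": [0,0,0]},{"claw": 0,"travel": [0,-3.5,0],"rotation": [0,0,0]},{"claw": 0,"travel": [0,-4.2,0],"rotation": [0,0,0]},{"claw": 0,"travel": [0,-4.5,0],"rotation": [0,0,0]}]}}

```text
time_s: 6.48
tool_pos: [0.4544, 0.3044, 0.3564]
orientation: [0.694, -0.692, -0.142, 0.139]
wrist_force: [0.8, 0.7, -0.9]
opening: 0.015
```

```bash
python3 -c "
from h import *
plan([.4538,.3036,.2],.398+np.pi/2)
plan([.523,-.181,.2],-.19+np.pi/2)
cv2.imwrite('pics/w6.png',viewer.grab_frame('wrist'))
cv2.imwrite('pics/t6.png',cv2.resize(viewer.grab_frame('top')[150:260,110:390],None,fx=2.8,fy=2.8))"
```

```text
t 6.48 grasp now [0.4551 0.305  0.2014] zaz 1.9707 F [ 0.8  0.7 -0.9] open 0.015 q [-0.84  0.24  0.19  1.9  -0.05  1.    1.35]
travel [-0.03   0.048 -0.016] rot [-0.017  0.018  0.05 ]
t 6.48 grasp now [0.4551 0.305  0.2014] zaz 1.9707 F [ 0.8  0.7 -0.9] open 0.015 q [-0.84  0.24  0.19  1.9  -0.05  1.    1.35]
travel [-4.1930e+00 -3.0000e-03 -1.5793e+01] rot [-0.031  5.633  0.043]
```

View pics/w6.png

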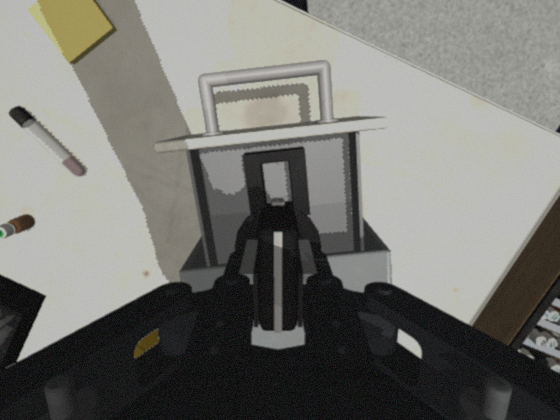

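View pics/t6.png

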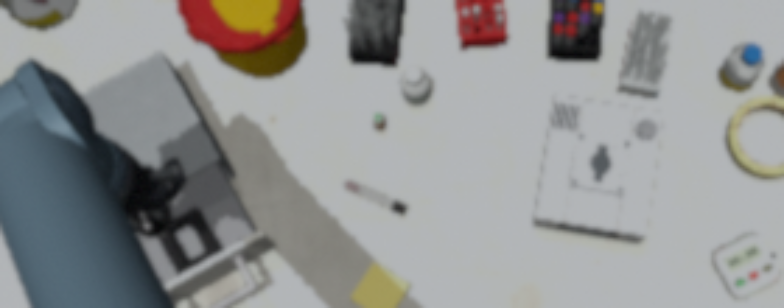

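The plug is held and upright. Next I'll move to just beyond the port for a wrist-camera view of the keyhole.

{"op": "play_rows", "data": {"steps": [{"claw": 0,"travel": [-0.1,0,-0.6],"rotation": [0,0,0]},{"claw": 0,"travel": [-0.3,0,-1.8],"rotation": [0,0,0]},{"claw": 0,"travel": [-0.5,0,-3.1],"rotation": [0,0,0]},{"claw": 0,"travel": [-0.7,0,-4.4],"rotation": [0,0,0]},{"claw": 0,"travel": [-0.9,0,-5.7],"rotation": [0,0,0]},{"claw": 0,"travel": [-1.1,0,-7.0],"rotation": [0,0,0]},{"claw": 0,"travel": [-1.3,0,-8.3],"rotation": [0,0,0]},{"claw": 0,"travel": [-1.5,0,-9.6],"rotation": [0,0,0]}]}}

```text
time_s: 7.25
tool_pos: [0.5235, 0.0195, 0.3506]
orientation: [0.693, -0.693, -0.139, 0.142]
wrist_force: [0.6, 1.0, -0.5]
opening: 0.0149
```

{"op": "play_rows", "data": {"steps": [{"claw": 0,"travel": [-0.2,0,-1.2],"rotation": [0,1.0,0]},{"claw": 0,"travel": [-0.4,0,-2.4],"rotation": [0,2.0,0]},{"claw": 0,"travel": [-0.6,0,-3.6],"rotation": [0,3.0,0]},{"claw": 0,"travel": [-0.8,0,-4.8],"rotation": [0,4.0,0]},{"claw": 0,"travel": [-0.9,0,-6.0],"rotation": [0,5.0,0]},{"claw": 0,"travel": [-1.06,0,-7.0],"rotation": [0,5.63,0]},{"claw": 0,"travel": [-1.06,0,-7.3],"rotation": [0,5.63,0]},{"claw": 0,"travel": [-1.06,0,-7.3],"rotation": [0,5.63,0]}]}}

```text
time_s: 7.92
tool_pos: [0.5794, -0.1966, 0.3508]
orientation: [-0.703, 0.705, -0.07, 0.068]
wrist_force: [-0.6, 0.4, -1.2]
opening: 0.0149
```

```bash
python3 -c "
from h import *
plan([.523,-.181,.2],-.19+np.pi/2)
i=viewer.camera_info('wrist');np.save('i7.npy',i);np.save('s7.npy',read_state());print(proj('wrist',[[.523,-.181,.064]],i))
im=viewer.grab_frame('wrist')
cv2.imwrite('pics/w7.png',im)"
```

```text
t 7.92 grasp now [ 0.579  -0.197   0.1958] zaz 1.3755 F [-0.6  0.4 -1.2] open 0.0149 q [-0.2   0.41  0.57  1.76 -0.24  1.04  1.83]
travel [-1.946 -0.135  0.145] rot [ 0.03  -0.051 -0.024]
[[285.16187774 125.95732404]]
```

View pics/w7.png

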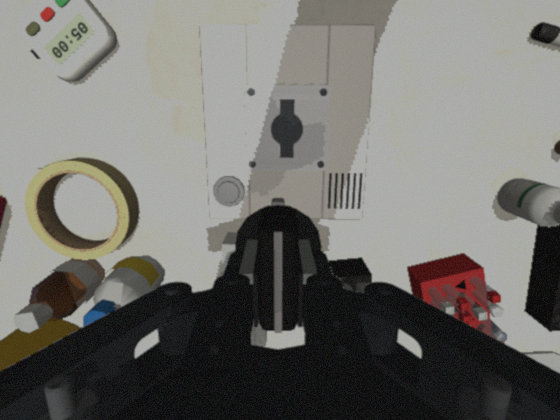

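The wrist view shows the keyhole at about (287,128). The plug's stripe runs from (278,232) to (278,330) and its bar tip shows at about (278,201).

```bash
python3 -c "
from h import *
i=np.load('i7.npy',allow_pickle=True).item();s=np.load('s7.npy',allow_pickle=True).item()
im=cv2.imread('pics/w7.png');g=cv2.cvtColor(im,cv2.COLOR_BGR2GRAY)
m=np.zeros_like(g);m[94:164,262:312]=(g[94:164,262:312]<90)
n,l,st,c=cv2.connectedComponentsWithStats(m);k=1+np.argmax(st[1:,4]);print(st[k],c[k])
pts=np.argwhere(l==k)[:,::-1].astype(float)
W=np.array([onplane('wrist',p,.064,i) for p in pts])[:,:2];mu=W.mean(0)
# symmetric slot ends
e,v=np.linalg.eigh(np.cov((W-mu).T));d=v[:,1]*np.sign(v[0,1]);t=(W-mu)@d;n2=(W-mu)@[-d[1],d[0]]
print('port',mu,'az',np.arctan2(d[1],d[0]),'ext',t.min(),t.max(),n2.min(),n2.max(),'mid',mu+d*(t.min()+t.max())/2)
for u in (99,103,107,110,148,152,156):
  r=g[u,270:305].astype(int); w=np.where(r<90)[0]; print(u,w.min()+270 if len(w) else 0,w.max()+270 if len(w) else 0)
# plate screws check
# plug in tool frame
T=q2R(s['orientation'])
def tool(uv,y):
  e,dd=ray('wrist',uv,i); e=T.inv().apply(e-s['tool_pos']);dd=T.inv().apply(dd); return e+dd*(y-e[1])/dd[1]
for y in (.144,.146,.148):print(tool((278,232),y),tool((278,330),y))
print('bar tip',tool((278,201),.207))
cv2.imwrite('pics/d.png',cv2.resize(cv2.convertScaleAbs(im[190:350,220:340],alpha=1.6,beta=20),None,fx=4.9,fy=3.7,interpolation=2)[:590])
"
```

```text
[ 271  100   32   58 1180] [286.38389831 128.35762712]
port [ 0.52506875 -0.18043619] az -0.19418831131469977 ext -0.02099965439477026 0.021926219745266012 -0.01188289535110408 0.012096308740972119 mid [ 0.52552332 -0.18052559]
99 0 0
103 280 293
107 280 293
110 280 293
148 280 292
152 280 293
156 280 292
[-0.02386207  0.144      -0.00040189] [ 0.0183975   0.144      -0.00035763]
[-0.02312201  0.146      -0.00039825] [ 0.01988042  0.146      -0.00035321]
[-0.02238194  0.148      -0.00039461] [ 0.02136335  0.148      -0.0003488 ]
bar tip [-0.01909184  0.207      -0.0003067 ]
```

View pics/d.png

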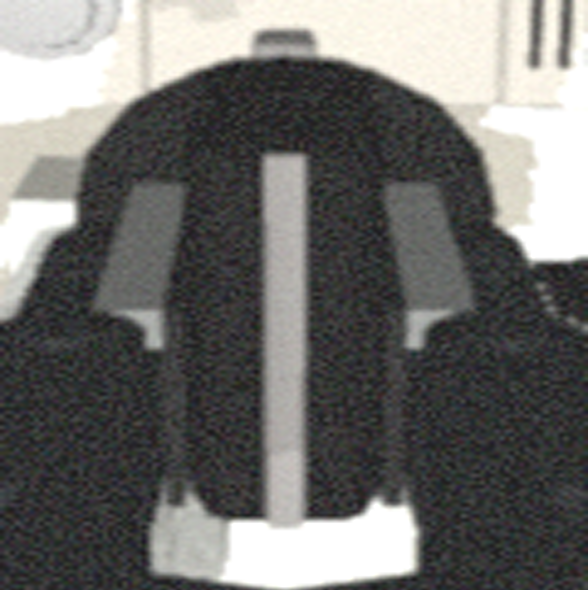

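```bash
python3 -c "
from h import *
plan([.5251,-.1805,.127],-.194+np.pi/2)"
```

```text
t 7.97 grasp now [ 0.5791 -0.1938  0.1956] zaz 1.3789 F [0.4 1.2 0. ] open 0.0149 q [-0.2   0.4   0.57  1.77 -0.25  1.05  1.83]
travel [-1.861  2.294  0.089] rot [ 0.005  0.02  -0.034]
```

{"op": "play_rows", "data": {"steps": [{"claw": 0,"travel": [-0.6,0.2,0.03],"rotation": [0,0,0]},{"claw": 0,"travel": [-1.2,0.5,0.06],"rotation": [0,0.02,0]},{"claw": 0,"travel": [-1.7,1.0,0.09],"rotation": [0,0.02,0]},{"claw": 0,"travel": [-1.86,1.6,0.09],"rotation": [0,0.02,0]},{"claw": 0,"travel": [-1.86,2.1,0.09],"rotation": [0,0.02,0]},{"claw": 0,"travel": [-1.86,2.2,0.09],"rotation": [0,0.02,0]},{"claw": 0,"travel": [-1.86,2.2,0.09],"rotation": [0,0.02,0]},{"claw": 0,"travel": [-1.86,2.2,0.09],"rotation": [0,0.02,0]}]}}

```text
time_s: 8.63
tool_pos: [0.5266, -0.1781, 0.2865]
orientation: [0.704, -0.704, 0.067, -0.067]
wrist_force: [0.4, 0.2, -0.6]
opening: 0.0151
```

```bash
python3 -c "
from h import *
plan([.5251,-.1805,.127],-.194+np.pi/2)
im=viewer.grab_frame('wrist');cv2.imwrite('pics/w8.png',im)
cv2.imwrite('pics/e.png',cv2.resize(cv2.convertScaleAbs(im[100:250,190:370],alpha=1.5,beta=10),None,fx=4,fy=4,interpolation=2))
im=viewer.grab_frame('scene');cv2.imwrite('pics/s8.png',cv2.resize(im[140:260,240:400],None,fx=4.5,fy=4.5,interpolation=2))
plan([.5251,-.1805,.127],-.194+np.pi/2)
i=viewer.camera_info('wrist');print(proj('wrist',[[.5251,-.1805,.064],[.5251-.0216,-.1805+.0042,.064]],i))
"
```

```text
t 8.63 grasp now [ 0.5266 -0.178   0.1315] zaz 1.3818 F [ 0.4  0.2 -0.6] open 0.0151 q [-0.21  0.39  0.55  1.95 -0.26  0.88  1.85]
travel [-0.035  0.149 -0.088] rot [-0.007  0.048 -0.003]
t 8.73 grasp now [ 0.5274 -0.1791  0.1324] zaz 1.3806 F [-0.2 -0.2 -0.7] open 0.015 q [-0.21  0.38  0.55  1.94 -0.26  0.88  1.85]
travel [-0.056  0.179 -0.059] rot [-0.003  0.037  0.018]
[[275.57919341 220.48250368]
 [275.61309947 186.0825742 ]]
```

View pics/e.png

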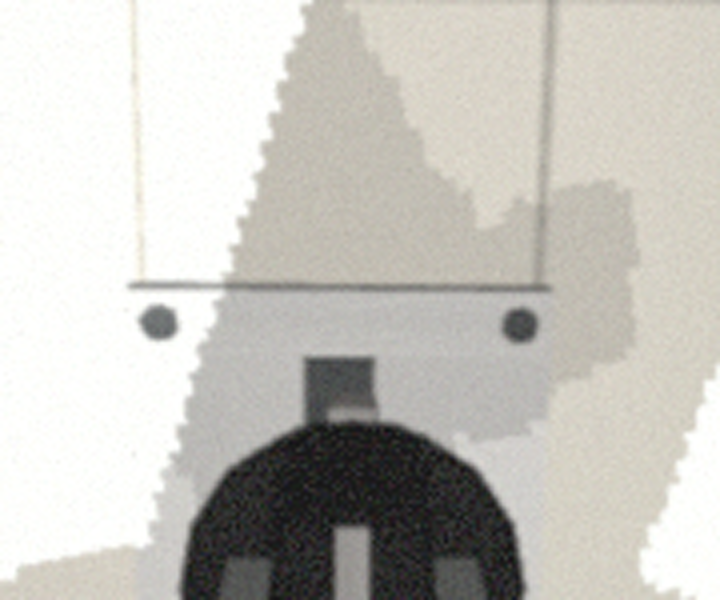

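View pics/s8.png

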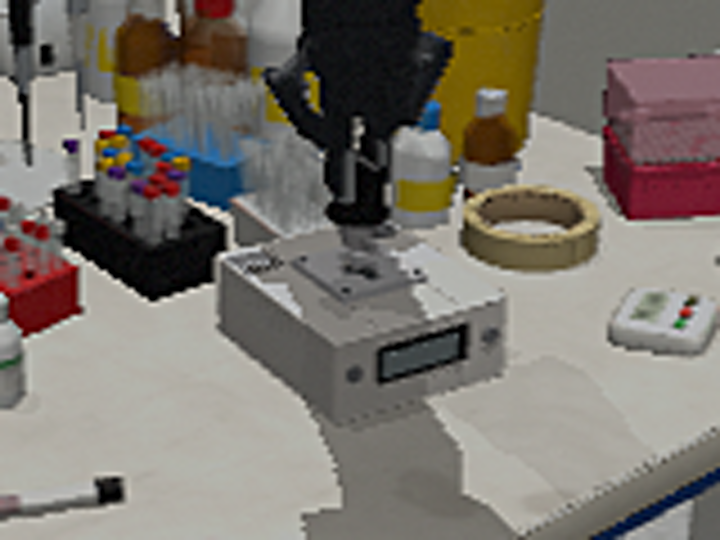

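```bash
python3 -c "
from h import *
s=read_state();T=q2R(s['orientation']);i=viewer.camera_info('wrist')
P=lambda u,v:(189.5+(u+.5)/4,99.5+(v+.5)/4)
tl=lambda p:(T.inv().apply(p-s['tool_pos'])*1000).round(2)
print('slot end',tl(onplane('wrist',P(339,357),.064,i)))
print('plate edge',tl(onplane('wrist',P(339,287),.061,i)))
for z in(.078,.080,.082,.084):print('bar end',z,tl(onplane('wrist',P(353,394),z,i)))
for z in(.1,.104,.108):print('flange -x edge',z,tl(onplane('wrist',P(353,422),z,i)))
"
```

```text
slot end [-22.35 223.34  -2.54]
plate edge [-32.61 226.32  -2.55]
bar end 0.078 [-20.12 209.34  -0.42]
bar end 0.08 [-20.63 207.34  -0.43]
bar end 0.082 [-21.14 205.34  -0.43]
bar end 0.084 [-21.65 203.34  -0.43]
flange -x edge 0.1 [-22.12 187.34  -0.45]
flange -x edge 0.104 [-23.23 183.34  -0.45]
flange -x edge 0.108 [-24.35 179.34  -0.46]
```

Relative offsets: the plug needs −2.1 mm along tool z, and x is already aligned. I'll shift and descend into the slot.

{"op": "play_rows", "data": {"steps": [{"claw": 0,"travel": [0,0,-0.07],"rotation": [0,0.04,0]},{"claw": 0,"travel": [0,0.1,-0.07],"rotation": [0,0.04,0]},{"claw": 0,"travel": [0,0.25,-0.07],"rotation": [0,0.04,0]},{"claw": 0,"travel": [0,0.4,-0.07],"rotation": [0,0.04,0]},{"claw": 0,"travel": [0,0.55,-0.07],"rotation": [0,0.04,0]},{"claw": 0,"travel": [0,0.7,-0.07],"rotation": [0,0.04,0]},{"claw": 0,"travel": [0,0.8,-0.07],"rotation": [0,0.04,0]},{"claw": 0,"travel": [0,0.8,-0.07],"rotation": [0,0.04,0]}]}}

```text
time_s: 9.4
tool_pos: [0.5256, -0.1813, 0.2613]
orientation: [0.704, -0.704, 0.07, -0.068]
wrist_force: [-0.2, -0.3, -1.9]
opening: 0.0148
```

```bash
python3 -c "
from h import *
plan([.5251,-.1805,.0965],-.194+np.pi/2)
im=viewer.grab_frame('wrist');cv2.imwrite('pics/w9.png',im)
cv2.imwrite('pics/e9.png',cv2.resize(cv2.convertScaleAbs(im[100:250,190:370],alpha=1.5,beta=10),None,fx=4,fy=4,interpolation=2))
plan([.5251,-.1805,.0965],-.194+np.pi/2)
"
```

```text
t 9.4 grasp now [ 0.5253 -0.1812  0.1063] zaz 1.3753 F [-0.2 -0.3 -1.9] open 0.0148 q [-0.19  0.43  0.53  1.96 -0.29  0.83  1.88]
travel [-0.019  0.327  0.023] rot [-0.001 -0.014 -0.015]
t 9.45 grasp now [ 0.5255 -0.1814  0.1068] zaz 1.3753 F [ 0.8  0.9 -0.2] open 0.015 q [-0.19  0.42  0.53  1.96 -0.29  0.83  1.88]
travel [-0.025  0.342  0.027] rot [-0.    -0.015 -0.011]
```

View pics/e9.png

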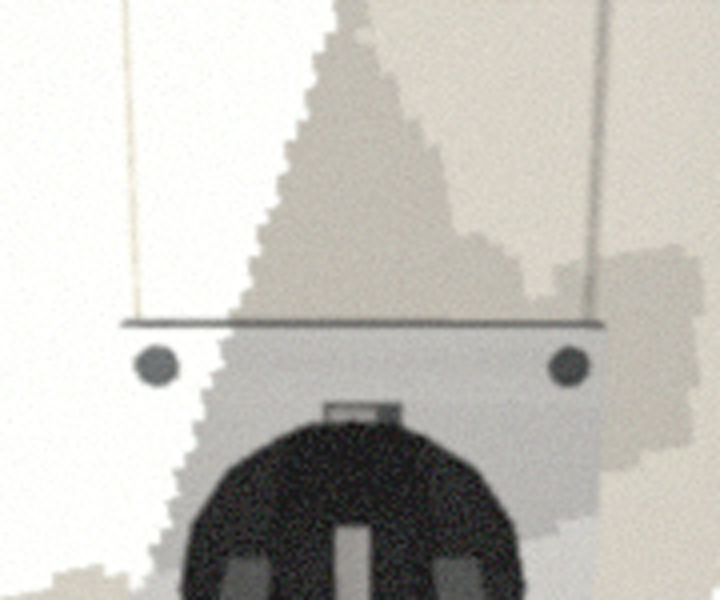

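The bar is in the slot, about 1 mm off centre in z. I'll correct that and push down.

{"op": "play_rows", "data": {"steps": [{"claw": 0,"travel": [0,0,0.04],"rotation": [0,-0.01,0]},{"claw": 0,"travel": [0,0.08,0.04],"rotation": [0,-0.01,0]},{"claw": 0,"travel": [0,0.16,0.04],"rotation": [0,-0.01,0]},{"claw": 0,"travel": [0,0.24,0.04],"rotation": [0,-0.01,0]},{"claw": 0,"travel": [0,0.32,0.04],"rotation": [0,-0.01,0]},{"claw": 0,"travel": [0,0.32,0.04],"rotation": [0,-0.01,0]},{"claw": 0,"travel": [0,0.32,0.04],"rotation": [0,-0.01,0]}]}}

```text
time_s: 10.03
tool_pos: [0.5265, -0.1806, 0.2535]
orientation: [0.704, -0.704, 0.068, -0.069]
wrist_force: [-1.4, 0.5, 6.1]
opening: 0.0147
```

```bash
python3 -c "
from h import *
plan([.5251,-.1805,.0965],-.194+np.pi/2)
im=viewer.grab_frame('wrist');cv2.imwrite('pics/w10.png',im)
cv2.imwrite('pics/e10.png',cv2.resize(cv2.convertScaleAbs(im[100:250,190:370],alpha=1.5,beta=10),None,fx=4,fy=4,interpolation=2))
plan([.5251,-.1805,.0965],-.194+np.pi/2)
"
```

```text
t 10.03 grasp now [ 0.5266 -0.1806  0.0985] zaz 1.3761 F [-1.4  0.5  6.1] open 0.0147 q [-0.19  0.44  0.53  1.96 -0.3   0.82  1.88]
travel [-0.046  0.066 -0.005] rot [-0.004 -0.007  0.009]
t 10.08 grasp now [ 0.5266 -0.1806  0.0985] zaz 1.3761 F [-1.  -0.4  5.6] open 0.0151 q [-0.19  0.44  0.53  1.96 -0.3   0.82  1.88]
travel [-0.046  0.068 -0.004] rot [-0.004 -0.007  0.01 ]
```

View pics/e10.png

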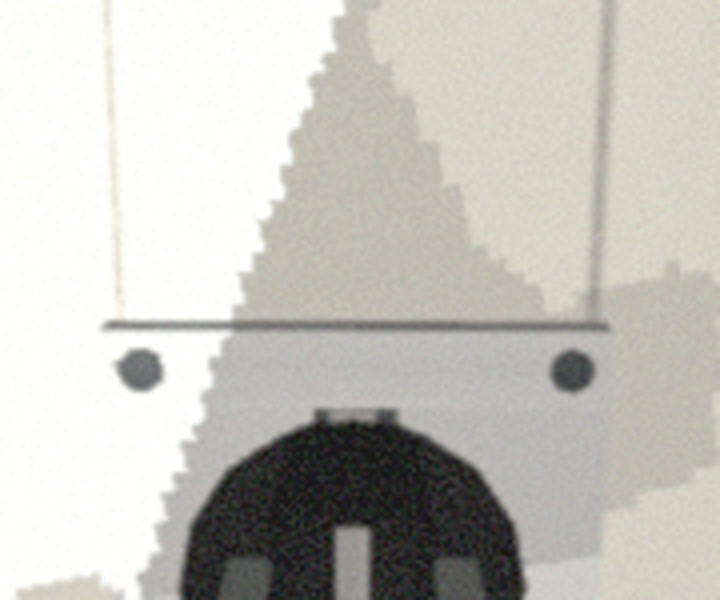

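The bar is centred in the slot. The 5.8 N push puts the plunger about 2.6 mm down, so I'll push further.

{"op": "play_rows", "data": {"steps": [{"claw": 0,"travel": [0,0.06,0],"rotation": [0,0,0]},{"claw": 0,"travel": [0,0.12,0],"rotation": [0,0,0]},{"claw": 0,"travel": [0,0.18,0],"rotation": [0,0,0]},{"claw": 0,"travel": [0,0.22,0],"rotation": [0,0,0]},{"claw": 0,"travel": [0,0.22,0],"rotation": [0,0,0]},{"claw": 0,"travel": [0,0.22,0],"rotation": [0,0,0]},{"claw": 0,"travel": [0,0.22,0],"rotation": [0,0,0]}], "force": 90}}

```text
time_s: 10.67
tool_pos: [0.5269, -0.1812, 0.25]
orientation: [0.705, -0.703, 0.069, -0.069]
wrist_force: [-6.6, 3.5, 23.6]
opening: 0.0143
```

```bash
python3 -c "
from h import *
plan([.5266,-.1806,.0925],-.194+np.pi/2)
im=viewer.grab_frame('wrist')
cv2.imwrite('pics/e11.png',cv2.resize(cv2.convertScaleAbs(im[100:350,190:370],alpha=1.5,beta=10),None,fx=2.3,fy=2.3,interpolation=2))
plan([.5266,-.1806,.0925],-.194+np.pi/2)
"
```

```text
t 10.67 grasp now [ 0.527  -0.1809  0.095 ] zaz 1.3757 F [-6.6  3.5 23.6] open 0.0143 q [-0.18  0.44  0.52  1.96 -0.3   0.81  1.89]
travel [-0.013  0.085  0.018] rot [-0.024 -0.01   0.006]
t 10.72 grasp now [ 0.527  -0.1809  0.095 ] zaz 1.3757 F [-7.   2.4 24.2] open 0.0141 q [-0.18  0.44  0.52  1.96 -0.3   0.81  1.89]
travel [-0.012  0.085  0.019] rot [-0.024 -0.011  0.006]
```

View pics/e11.png

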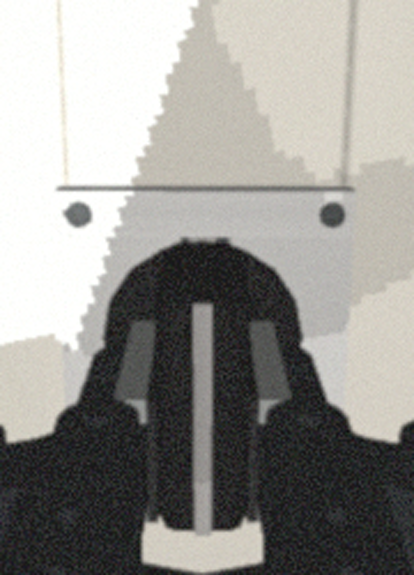

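The measured height matches the plunger's bottom stop (foot about .043). I'll ease off about 1.5 mm and turn clockwise.

{"op": "play_rows", "data": {"steps": [{"claw": 0,"travel": [-0.02,-0.06,0],"rotation": [0,0,0]},{"claw": 0,"travel": [-0.02,-0.06,0],"rotation": [0,0,0]},{"claw": 0,"travel": [-0.02,-0.06,0],"rotation": [0,0.6,0]},{"claw": 0,"travel": [-0.02,-0.06,0],"rotation": [0,1.3,0]},{"claw": 0,"travel": [-0.02,-0.06,0],"rotation": [0,2.0,0]},{"claw": 0,"travel": [-0.02,-0.06,0],"rotation": [0,2.7,0]},{"claw": 0,"travel": [-0.02,-0.06,0],"rotation": [0,3.4,0]},{"claw": 0,"travel": [-0.02,-0.06,0],"rotation": [0,3.4,0]}]}}

```text
time_s: 11.38
tool_pos: [0.5263, -0.1811, 0.2502]
orientation: [0.68, -0.68, 0.192, -0.194]
wrist_force: [-2.6, 1.7, 13.7]
opening: 0.0145
```

```bash
python3 -c "
from h import *
plan([.5266,-.1806,.0955],-.194+np.pi/2);print(read_state()['ft_torque'])
im=viewer.grab_frame('wrist')
cv2.imwrite('pics/e12.png',cv2.resize(cv2.convertScaleAbs(im[100:350,190:370],alpha=1.5,beta=10),None,fx=2.3,fy=2.3,interpolation=2))
"
```

```text
t 11.38 grasp now [ 0.5267 -0.1811  0.0952] zaz 1.0176 F [-2.6  1.7 13.7] open 0.0145 q [-0.25  0.46  0.61  1.97 -0.36  0.82  1.57]
travel [-0.001 -0.01   0.018] rot [-0.008 -3.43   0.019]
[0.30971778 0.76664409 0.08550351]
```

View pics/e12.png

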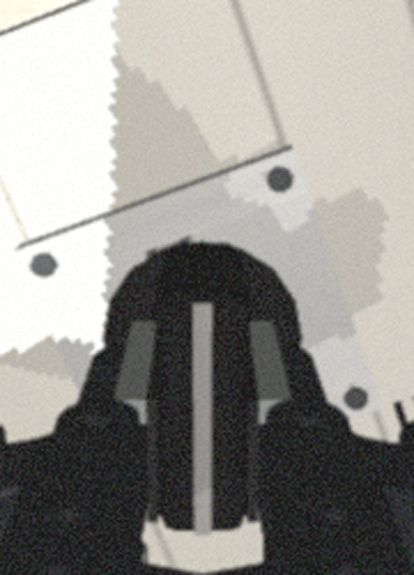

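The plug turns with the gripper. I'll continue.

{"op": "play_rows", "data": {"steps": [{"claw": 0,"travel": [0,0,0],"rotation": [0,0.7,0]},{"claw": 0,"travel": [0,0,0],"rotation": [0,1.4,0]},{"claw": 0,"travel": [0,0,0],"rotation": [0,2.1,0]},{"claw": 0,"travel": [0,0,0],"rotation": [0,2.8,0]},{"claw": 0,"travel": [0,0,0],"rotation": [0,3.5,0]},{"claw": 0,"travel": [0,0,0],"rotation": [0,4.2,0]},{"claw": 0,"travel": [0,0,0],"rotation": [0,4.9,0]},{"claw": 0,"travel": [0,0,0],"rotation": [0,5.5,0]}]}}

```text
time_s: 12.1
tool_pos: [0.5262, -0.1818, 0.2502]
orientation: [0.597, -0.597, 0.378, -0.38]
wrist_force: [-3.6, 0.2, 13.6]
opening: 0.0148
```

```bash
python3 -c "
from h import *
plan([.5266,-.1806,.0955],-.194+np.pi/2-1.5);print(read_state()['ft_torque'])
"
```

```text
t 12.1 grasp now [ 0.5266 -0.182   0.0952] zaz 0.4407 F [-3.6  0.2 13.6] open 0.0148 q [-0.35  0.5   0.74  1.97 -0.45  0.84  1.08]
travel [-0.03  -0.011  0.028] rot [-0.021  5.384  0.015]
[-0.01547387  0.72849473  0.13804601]
```

{"op": "play_rows", "data": {"steps": [{"claw": 0,"travel": [-0.01,0,0.01],"rotation": [0,0.7,0]},{"claw": 0,"travel": [-0.02,0,0.02],"rotation": [0,1.4,0]},{"claw": 0,"travel": [-0.03,0,0.03],"rotation": [0,2.1,0]},{"claw": 0,"travel": [-0.03,0,0.03],"rotation": [0,2.8,0]},{"claw": 0,"travel": [-0.03,0,0.03],"rotation": [0,3.5,0]},{"claw": 0,"travel": [-0.03,0,0.03],"rotation": [0,4.2,0]},{"claw": 0,"travel": [-0.03,0,0.03],"rotation": [0,4.8,0]},{"claw": 0,"travel": [-0.03,0,0.03],"rotation": [0,5.1,0]}]}}

```text
time_s: 12.77
tool_pos: [0.5257, -0.1817, 0.2502]
orientation: [-0.476, 0.477, -0.522, 0.523]
wrist_force: [-4.3, -1.9, 14.3]
opening: 0.0142
```

```bash
python3 -c "
from h import *
plan([.5266,-.1806,.0955],-.194+np.pi/2-1.5);print(read_state()['ft_torque'])
im=viewer.grab_frame('wrist')
cv2.imwrite('pics/e13.png',cv2.resize(cv2.convertScaleAbs(im[100:350,190:370],alpha=1.5,beta=10),None,fx=2.3,fy=2.3,interpolation=2))
"
```

```text
t 12.77 grasp now [ 0.5257 -0.1821  0.0952] zaz -0.0934 F [-4.3 -1.9 14.3] open 0.0142 q [-0.44  0.55  0.87  1.97 -0.55  0.87  0.63]
travel [-0.039 -0.011  0.028] rot [-0.005  0.285  0.023]
[-0.27807813  1.17731981  0.14486596]
```

View pics/e13.png

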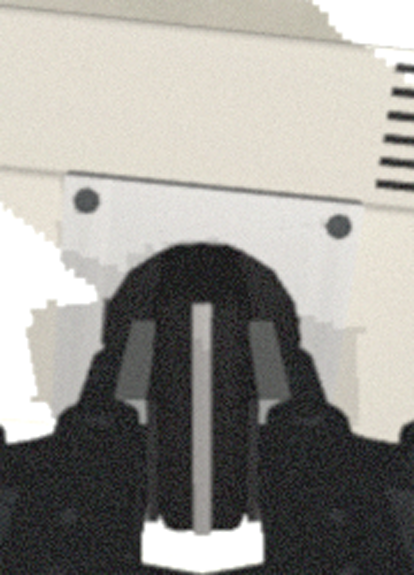

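{"op": "play_rows", "data": {"steps": [{"claw": 0,"travel": [-0.02,0,0.02],"rotation": [0,0.2,0]},{"claw": 0,"travel": [-0.02,0,0.02],"rotation": [0,0.4,0]},{"claw": 0,"travel": [-0.02,0,0.02],"rotation": [0,0.6,0]},{"claw": 0,"travel": [-0.02,0,0.02],"rotation": [0,0.6,0]},{"claw": 0,"travel": [-0.02,0,0.02],"rotation": [0,0.6,0]},{"claw": 0,"travel": [-0.02,0,0.02],"rotation": [0,0.6,0]}]}}

```text
time_s: 13.32
tool_pos: [0.5259, -0.1815, 0.2502]
orientation: [-0.459, 0.461, -0.536, 0.537]
wrist_force: [-5.3, -1.3, 14.6]
opening: 0.0142
```

```bash
python3 -c "
from h import *
plan([.5266,-.1806,.0955],-.194+np.pi/2-1.5);s=read_state();print(s['ft_torque'],s['qvel'].round(3))
im=viewer.grab_frame('wrist')
cv2.imwrite('pics/e14.png',cv2.resize(cv2.convertScaleAbs(im[100:350,190:370],alpha=1.5,beta=10),None,fx=2.3,fy=2.3,interpolation=2))
im=viewer.grab_frame('scene');cv2.imwrite('pics/s14.png',cv2.resize(im[140:260,240:400],None,fx=4.5,fy=4.5,interpolation=2))
"
```

```text
t 13.32 grasp now [ 0.5258 -0.1819  0.0952] zaz -0.153 F [-5.3 -1.3 14.6] open 0.0142 q [-0.46  0.56  0.88  1.97 -0.56  0.87  0.58]
travel [-0.033 -0.01   0.019] rot [ 0.003 -0.284  0.028]
[-0.38069536  1.47563341  0.33114006] [ 0.002  0.    -0.003  0.     0.001 -0.    -0.001]
```

View pics/e14.png

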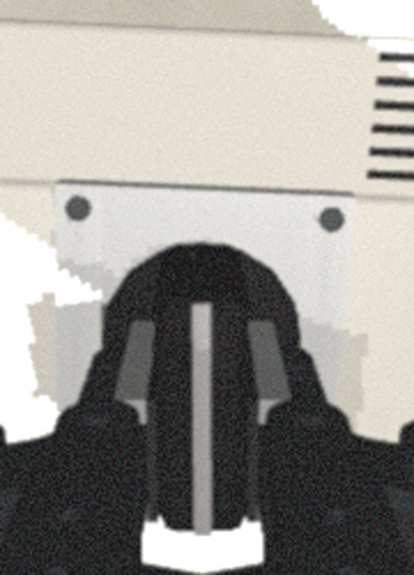

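View pics/s14.png

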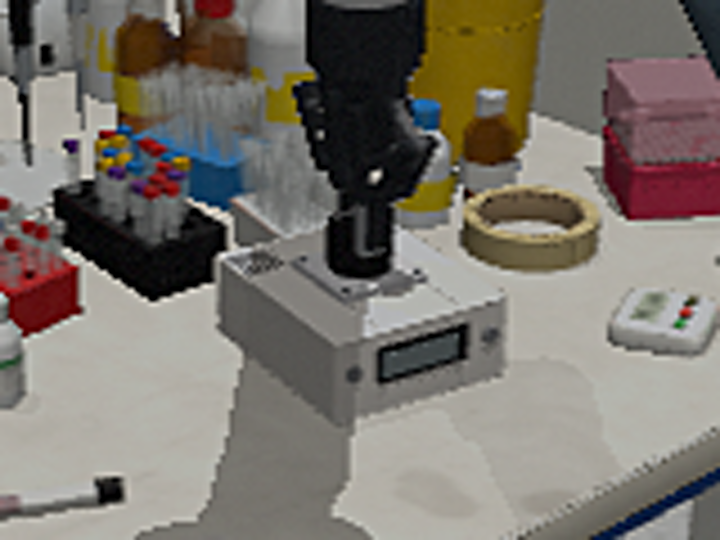

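The torque has jumped from 0.14 to 0.33 N m, so the turn has reached the stop. The plug is upright, pushed down and at rest, so I'll hand in.

```bash
python3 -c "
from plant import close_job
print(close_job())"
```

```text
the job is handed in; nothing more can be done
None
```

I opened the drawer about 93 mm, took out the plug, put its cross bar through the port slot, pushed it down and turned it clockwise to the stop. I handed it in at about 13.4 s with the plug still gripped.

**Turn:** The gripper turned 1.53 rad in total. Torque rose from 0.14 to 0.33 N m at the end, which I take as the rotor's stop. The stripe on the plug stayed aligned in the fingers, so it did not slip.

**Push:** The downward force was about 14 N. The grasp height puts the foot about 21 mm below the plate, so the plunger should be at or near its bottom stop.

**Position:** The plug was upright and at rest, about 1.5 mm from where it sat centred in the slot. The limit is 4 mm.

**Other things on the bench:** No bystander in the final scene-camera crop had moved. That crop did not take in the sticky-note pad or the vial.

**Disagreements:** The wrist and top cameras placed the port about 2 mm apart. My first sideways correction overshot by about 1 mm, and I fixed it before pushing down. At the end there was still about 5 N of sideways force. The joint values were inferred, because the interface does not report plunger or rotor readings.

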